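# Shut the tap of the drinks crock

### The job

The rinsed drinks crock on the pantry counter has to be made ready for refilling. Shut its wooden tap: turn the key until its flat handle stands square across the tap's tube, pressing it down into its tapered bore while it turns, so that it ends fully home, its collar down on the tap, and holds there by itself. Also stand the steel measuring cup upright on the counter under the spout, the spout over the middle of its mouth, to catch drips; leave the crock's lid, the jar, the can and the packet where they are.

Things in the scene. Friction and masses are not known exactly. Their poses are not given: they have to be found in the camera images.
- crock: White stoneware crock, blue bands, 180 mm across, rim 225 mm high, on a wooden stand; fixed. Origin on the counter under its middle, z up. Along its -x axis runs its pale wooden tap: a level tube 27 mm thick, axis 118 mm high; an upright boss (38 mm across, top 158 mm high) at x = -170 mm that holds the key; at x = -212 mm the down-pointing spout, 22 mm across.
- spout (a point): Centre of the spout's lower end, 84 mm above the counter, 212 mm from the crock's axis. The counter under the tap is free.
- key_grip (a point): Grip point of the tap's key, on its vertical turning axis, 42 mm from the spout's axis; 194 mm above the counter when home. The handle is an upright wooden blade, 50 mm wide along this point's y, 14 mm thick along x, from 28 mm below to 18 mm above this point; z up. Under the blade a round collar, 34 mm across, 9 mm high, comes down on the boss when the key is home.
- key_lift (a joint): How far the key stands up out of its bore, m: 0 = home, collar on the boss; starts 0.0035 to 0.005, at most 0.006. A friction taper: while still it is stuck (a straight push needs about 20 N); while it turns it also slides, the more the harder it is pressed: under 12 to 15 N it goes home within about 1 rad of turning either way; turned without pressing it stays up. It stays where it is when turning stops.
- key_turn (a joint): Angle of the key about the vertical, rad: 0 = shut, blade square across the tube (along the crock's y axis); positive is counter-clockwise seen from above. It starts 0.85 to 1.4 open, so shutting is clockwise. There is no stop at shut; turning takes 0.2 to 0.3 N m.
- cup: Loose steel measuring cup, 72 mm across at the mouth (67 mm inside), 55 mm tall, about 0.16 kg, with a straight level handle along the cup's +x axis that ends 126 mm from the cup's middle. Origin at the middle of its underside, z up. It slides easily on the counter.
- cup_handle (a point): Where to hold the cup's handle: 100 mm from the cup's middle, 47.5 mm above the counter. The handle is a flat bar along the x axis, 16 mm wide (y) and 9 mm thick (z).
- lid: Bystander: round wooden lid of the crock, 176 mm across, with a knob, lying on the counter, 40 mm tall. Origin at the middle of its underside.
- jar: Bystander: amber glass jar with a pale cap, 84 mm across, 140 mm tall. Origin at the middle of its underside.
- can: Bystander: steel can with a red label, 74 mm across, 110 mm tall. Origin at the middle of its underside.
- packet: Bystander: upright yellow packet with green and red bands, 55 x 100 mm and 150 mm tall. Origin at the middle of its underside.
There are look-alikes about, which are no part of the job. What is shaped like the cup but blue or purple is not meant.

How it is judged:
By the outcome, as a careful person would: the job done as asked, in the order asked, and still so for the second after the job is handed in, with the robot touching nothing.
It also fails if it takes over 58 s, if anything falls off the work surface, if the arm or the gripper's body presses on something with over 40 N, if the wrist force passes 120 N, or if a joint passes its speed limit or range.

### The arm

A 6-joint arm with a two-finger parallel gripper is mounted at the origin on the work surface. World frame = base frame: x ahead of the robot, y to its left, z up, the work surface at z = 0. Lengths are in m, angles in rad, forces in N, time in s.
With the tool pointing down it reaches from about 0.425 to 1.125 m from the base axis. Payload 14.9 kg.
Tool frame: the origin (TCP) lies between the finger pads; the fingertips stand 14 mm ahead of it and the grasp point (between the pads) lies 5 mm behind it; z points along the fingers, y is the line along which they close (so a half turn about z gives the same grasp; the last joint's range is limited). The gripper opens to 91 mm and grips with 3 to 60 N. Pads are 32 mm wide; open, the fingers measure 118 mm over their backs; the gripper's body (76 mm by 178 mm) begins 60 mm behind the grasp point.
Start: joints at [1.304, 0.379, 1.734, -0, 1.028, -0.033], TCP at [0.162, 0.681, 0.228] pointing down, gripper open.
Joint ranges: [-2.77, 2.77], [-0.74, 2.19], [0, 2.66], [-1.06, 4.2], [0.31, 2.87], [-3.08, 3.08]. Speed limits (rad/s): [1.89, 1.89, 2.39, 3.14, 3.14, 3.14].

### API

Orientations are given as [roll, pitch, yaw] about the fixed x, y, z axes, in that order (R = Rz(yaw) Ry(pitch) Rx(roll)).
In Python, from workcell import env, planner, readout, cams gives the robot as it stands. Calls block until the motion is done:
- env.movep(position, orientation): joint-space move of the TCP to a pose.
- env.servo_line(position, frame=None, v=0.15, f_stop=None): straight line of the TCP; frame=None keeps the orientation; v is the mean speed in m/s. With f_stop (N) it stops when the force on the tool has changed by that much, and returns True; else False.
- env.goto_joints(angles): joint-space move.
- env.move_gripper(opening, effort=None): finger opening in m; effort is the grip in N (None keeps the last); returns when the fingers have stopped.
- env.sleep(seconds).
- planner.solve_ik(position, orientation): joint angles nearest the present ones, or None.
- readout.observe(): the state.
- cams.get_image(name): name is "scene" or "top"; returns a dict with "color" (400x640x3 uint8, red, green, blue), "fx", "fy", "cx", "cy" (pixels), "distortion" ([k1, k2, p1, p2, k3] as OpenCV has them; the pictures are not rectified), "camera_from_world" (4x4, takes a point from world to camera coordinates). Camera axes: x right, y down, z forward; pixel columns grow to the right and rows downward; lengths in m; the calibration is good to about 2 mm. A picture is of the moment at which its call begins. There is no depth.
A pose or a line that the arm cannot do raises env.PlanningError and nothing moves.
- env.finish_job(): hands the job in; it is judged then, once.
The state is a dict: "t": time; "joint_positions": joint angles; "joint_velocities": joint speeds; "effort": joint torques, N m; "tool_pos": TCP position; "tcp_rot": TCP orientation; "force": force on the tool from outside, world axes, zero at the start; "moment": the same for the moment, N m; "grip_width": finger opening in m; "grasp_force": force on a finger pad.
Only numpy, scipy, OpenCV 4.12 (cv2) and the standard library are available. Lean on these libraries where they do the work, as an engineer would, in place of code of your own. Each camera call takes 0.05 s, during which the arm holds its last target. There are 200 camera calls.

## Working session

There is one attempt and no reset: what is moved stays moved. The work goes in short steps, each a Python script; the robot and the scene stay as the last script left them, time stands still between calls to the robot, and variables do not carry over. Pictures are saved under pics/ and viewed, at most 10 in all, crops included, and the job is handed in when it is done.

```bash
mkdir -p pics; ls; python3 - <<'E'
from workcell import env, planner, readout, cams
import cv2,json
for n in("scene","top"):
    d=cams.get_image(n); cv2.imwrite(f"pics/{n}0.png",d["color"][:,:,::-1])
    print(n,d["fx"],d["fy"],d["cx"],d["cy"],d["distortion"],d["camera_from_world"])
print(readout.observe())
E
```

```text
pics
scene 492.67812933686946 492.67812933686946 319.029343213859 199.75565688829488 [-0.13955694  0.          0.          0.          0.        ] [[-0.2256936   0.97414419  0.01027133  0.16130867]
 [ 0.78090244  0.18720615 -0.59594063 -0.34295203]
 [-0.58245496 -0.12647908 -0.8029628   2.19803572]
 [ 0.          0.          0.          1.        ]]
top 387.9344163385599 387.9344163385599 318.2411085246871 197.88512372145416 [-0.0275994  0.         0.         0.         0.       ] [[-0.00730307 -0.99987743  0.01384912 -0.05599999]
 [-0.98910157  0.00518631 -0.1471434   0.58940935]
 [ 0.14705354 -0.01477278 -0.98901821  1.36022548]
 [ 0.          0.          0.          1.        ]]
{'t': 0.1, 'joint_positions': array([ 1.30367947e+00,  3.79372389e-01,  1.73472359e+00,  2.08476224e-05,
        1.02849571e+00, -3.32722949e-02]), 'joint_velocities': array([ 0.00037866, -0.00034694, -0.00106862,  0.00038217, -0.00018655,
       -0.00068738]), 'effort': array([-3.91295966e-03, -7.65037823e+01, -4.35295308e+01,  6.51397370e-02,
        3.98815703e-02, -2.16515275e-05]), 'tool_pos': array([0.16209489, 0.68062045, 0.22734186]), 'tcp_rot': array([-3.14059476e+00, -5.10700410e-05,  2.90773729e+00]), 'force': array([-0.4028604 ,  0.78831379,  0.33299899]), 'moment': array([-0.04008695, -0.02418538, -0.01067055]), 'grasp_force': 0.0, 'grip_width': 0.09107284290972108}
```

View pics/scene0.png

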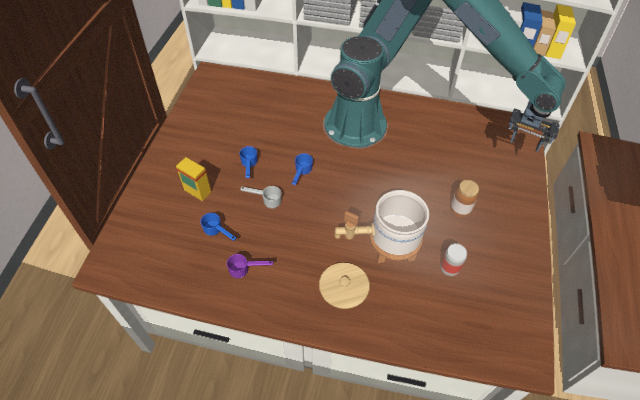

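View pics/top0.png

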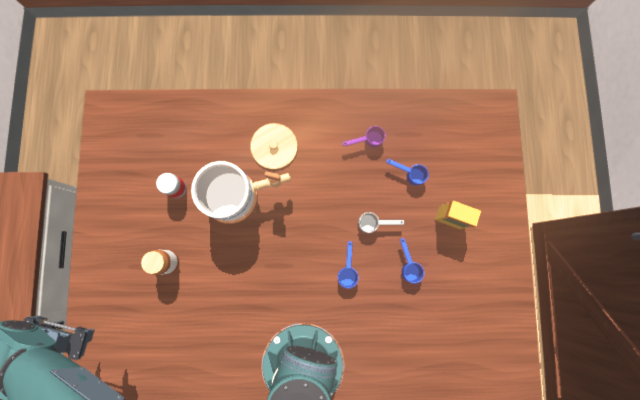

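Cup-like candidates in the scene picture are blue at (248,158), (303,166) and (212,226), purple at (238,265), and grey steel at (272,197), which is (369,223) in the top picture. I choose the grey one. The tap is at about (270,182) in the top picture. Next I'll check both in close crops.

```bash
python3 - <<'E'
import cv2,numpy as np
t=cv2.imread("pics/top0.png");s=cv2.imread("pics/scene0.png")
def crop(im,x,y,w,h,k): return cv2.resize(im[y:y+h,x:x+w],None,fx=k,fy=k,interpolation=cv2.INTER_CUBIC)
a=np.hstack([crop(t,190,150,110,80,4),crop(t,350,200,60,80,4)[:,:240]])   # top
b=np.hstack([crop(s,325,180,110,70,4),crop(s,235,170,60,70,4)])
cv2.imwrite("pics/crop1.png",np.vstack([a,b])); print(a.shape,b.shape)
E
```

```text
(320, 680, 3) (280, 680, 3)
```

View pics/crop1.png

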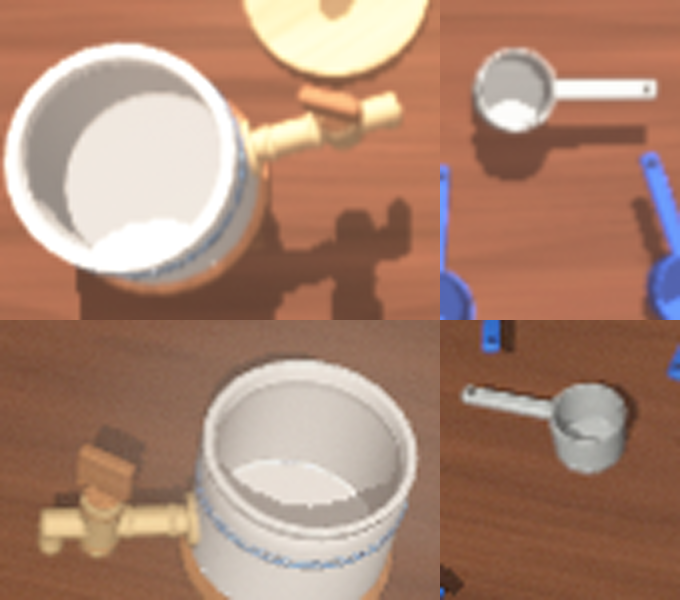

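The crop confirms the steel cup, with its rim centre at top (368.5,222.5) and handle end at (403.8,222.3). In the top picture the crock rim is centred at (221.8,190), the tube end is at (290,177) and the blade top is near (272.5,175). Now I'll fit the poses and overlay them.

```bash
cat > h.py <<'E'
import numpy as np,cv2
from scipy.optimize import least_squares
CAL={"scene":(492.678,319.029,199.756,-0.13955694,[[-0.2256936,0.97414419,0.01027133,0.16130867],[0.78090244,0.18720615,-0.59594063,-0.34295203],[-0.58245496,-0.12647908,-0.8029628,2.19803572]]),
"top":(387.934,318.241,197.885,-0.0275994,[[-0.00730307,-0.99987743,0.01384912,-0.05599999],[-0.98910157,0.00518631,-0.1471434,0.58940935],[0.14705354,-0.01477278,-0.98901821,1.36022548]])}
def proj(n,P):
    f,cx,cy,k,M=CAL[n];M=np.array(M)
    return cv2.projectPoints(np.asarray(P,float).reshape(-1,1,3),cv2.Rodrigues(M[:,:3])[0],M[:,3],np.array([[f,0,cx],[0,f,cy],[0,0,1.]]),np.array([k,0,0,0,0]))[0][:,0]
A=np.linspace(0,2*np.pi,180)
def circ(x,y,z,r): return np.c_[x+r*np.cos(A),y+r*np.sin(A),0*A+z]
def bbox(p): return np.r_[p.min(0),p.max(0)]
def tw(q,P):  # crock/cup frame q=(x,y,yaw) to world
    c,s=np.cos(q[2]),np.sin(q[2]);P=np.atleast_2d(P)
    return np.c_[q[0]+c*P[:,0]-s*P[:,1],q[1]+s*P[:,0]+c*P[:,1],P[:,2]]
def blade(q,turn,lift):
    c,s=np.cos(turn),np.sin(turn); out=[]
    for dz in(.018,-.028):
        for a,b in((.007,.025),(-.007,.025),(-.007,-.025),(.007,-.025)):
            out.append([-.170+c*a-s*b,s*a+c*b,.194+lift+dz])
    return tw(q,out)
E
cat > fit.py <<'E'
from h import *
T=lambda x,y:np.array([190+x/4,150+y/4]); S=lambda x,y:np.array([325+x/4,180+(y-320)/4])
rt=np.r_[T(4,42),T(250,278)]; rs=np.r_[S(203,360),S(416,532)]
def res(p):
    q=p[:3]
    e=[bbox(proj("top",circ(q[0],q[1],.225,.09)))-rt,bbox(proj("scene",circ(q[0],q[1],.225,.09)))-rs]
    b=tw(q,[[-.17,0,.158],[-.19,0,.118]])
    B=blade(q,p[3],.004)
    e+= [proj("top",B[:4].mean(0))[0]-T(331,97), proj("scene",B.mean(0))[0]-S(106,469)]
    e+= [proj("scene",tw(q,[-.212,0,.084]))[0]-S(49,547)]
    return np.concatenate(e)
r=least_squares(res,[.55,.25,0.2,1.2]);print("crock",r.x,np.round(r.fun,1))
q=r.x
T2=lambda x,y:np.array([350+(x-440)/4,200+y/4]); S2=lambda x,y:np.array([235+(x-440)/4,170+(y-320)/4])
def rc(p):
    e=[bbox(proj("top",circ(p[0],p[1],.055,.036)))-np.r_[T2(474,48),T2(556,132)]]
    e+=[proj("scene",circ(p[0],p[1],.055,.036)).mean(0)-S2(590,415)]
    e+=[proj("top",tw(p,[.126,0,.0475]))[0]-T2(656,89),proj("scene",tw(p,[.126,0,.0475]))[0]-S2(464,394)]
    return np.concatenate(e)
r=least_squares(rc,[.5,-.2,-1.5]);print("cup",r.x,np.round(r.fun,1));c=r.x
ims=[]
for n,(x,y,w,h) in(("top",(235,160,65,50)),("scene",(330,195,65,50))):
    im=cv2.imread(f"pics/{n}0.png");k=8
    im=cv2.resize(im[y:y+h,x:x+w],None,fx=k,fy=k,interpolation=cv2.INTER_CUBIC); raw=im.copy()
    d=lambda P:np.int32(np.round((proj(n,P)-[x,y]+.5)*k-.5)).reshape(-1,1,2)
    B=blade(q[:3],q[3],.004)
    cv2.polylines(im,[d(B[:4])],1,(0,255,0),1);cv2.polylines(im,[d(B[4:])],1,(255,255,0),1)
    cv2.polylines(im,[d(tw(q,circ(-.17,0,.158,.019)))],1,(255,0,255),1)
    cv2.polylines(im,[d(tw(q,circ(-.212,0,.084,.011)))],1,(0,0,255),1)
    for s in(-.0135,.0135):cv2.polylines(im,[d(tw(q,[[-.09,s,.118],[-.225,s,.118]]))],0,(255,0,0),1)
    ims.append(np.hstack([im,raw]))
im=np.vstack(ims);cv2.imwrite("pics/ov%s.png"%__import__("sys").argv[1],cv2.resize(im,(780,600),interpolation=cv2.INTER_AREA))
E
python3 fit.py 1
```

```text
crock [ 0.59191747  0.25206826  1.87233626 -2.8338419 ] [ 0.6  0.7 -3.8 -2.  -1.1 -1.8 -0.8 -0.9 -0.6 -0.5 -1.1  0.5 -0.5 -0.9]
cup [ 0.49961158 -0.23783676 -1.56149593] [-0.2 -0.1 -0.5 -0.9 -0.9 -1.7 -1.  -0.7 -0.4 -1.1]
```

View pics/ov1.png

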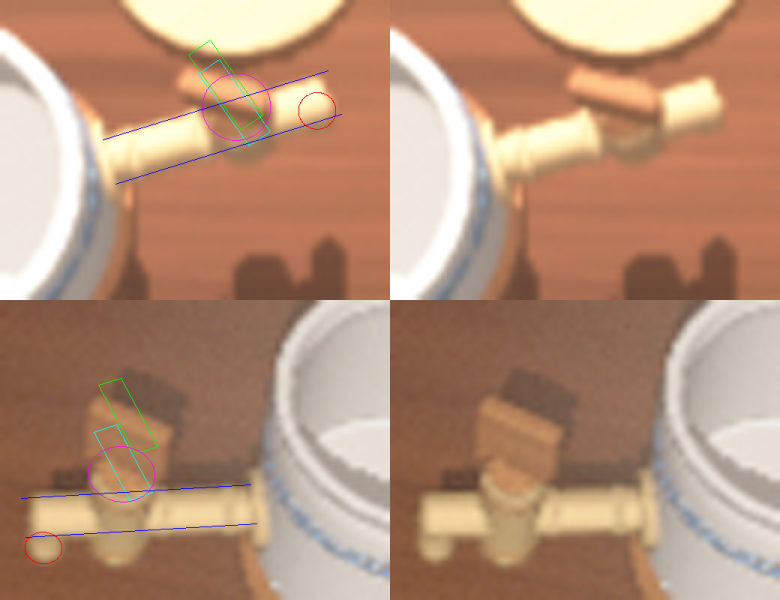

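```bash
cat > p.py <<'E'
s=open('fit.py').read()
a=s.index("def res");b=s.index("q=r.x\n")
new='''def res(p):
    q=p[:3]
    tp=lambda X,Y:np.array([235+(X-390)/6-.4,160+Y/6-.4]); sc=lambda X,Y:np.array([330+(X-390)/6-.4,195+(Y-300)/6-.4])
    B=blade(q,p[3],.004); yp=B[:2].mean(0); yn=B[2:4].mean(0)
    e=[.5*(bbox(proj("top",circ(q[0],q[1],.225,p[4])))-rt+.4),.5*(bbox(proj("scene",circ(q[0],q[1],.225,p[4])))-rs+.4)]
    e+=[proj("top",yp)[0]-tp(659,98),proj("top",yn)[0]-tp(570,77),proj("scene",yp)[0]-sc(478,402),proj("scene",yn)[0]-sc(559,436)]
    e+=[proj("scene",tw(q,[-.212,0,.084]))[0]-sc(436,548)]
    e+=[proj("top",tw(q,[p[5],0,.118]))[0]-tp(717,98), proj("scene",tw(q,[p[5],0,.118]))[0]-sc(421,513)]
    return np.concatenate(e)
r=least_squares(res,[.59,.25,1.83,1.08,.09,-.225]);print("crock",r.x,np.round(r.fun,1))
'''
open('fit.py','w').write(s[:a]+new+s[b:]+'''
g=tw(q,[[-.17,0,.194],[-.212,0,.084]]);print("key,spout",g)
''')
E
python3 p.py; python3 fit.py 2
```

```text
crock [ 0.59256517  0.25279883  1.86503399  1.03211406  0.09281329 -0.22051677] [-0.1  0.  -1.4 -0.5 -0.7 -0.9  0.3  0.2  0.2 -0.2 -0.2 -0.4 -0.1 -0.7
  0.1 -0.7 -0.4 -0.3 -0.1 -0.4  0.1  0.4]
cup [ 0.49961158 -0.23783676 -1.56149593] [-0.2 -0.1 -0.5 -0.9 -0.9 -1.7 -1.  -0.7 -0.4 -1.1]
key,spout [[0.64186693 0.09010484 0.194     ]
 [0.65404736 0.04990985 0.084     ]]
```

View pics/ov2.png

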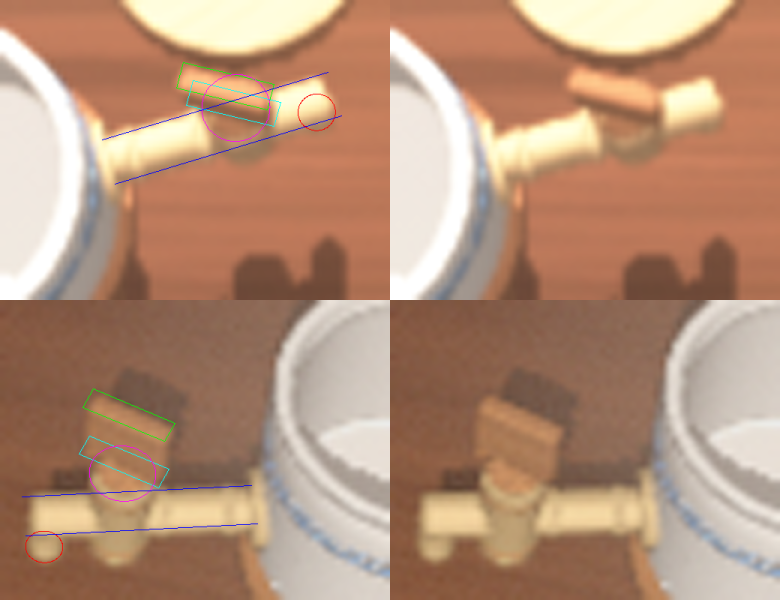

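Overlay fits within about 1 px, and blade, spout and tube end all match. Tube slope still looks slightly off, so I'll refine the crock yaw from the tube edges in both pictures.

```bash
cat > yaw.py <<'E'
from h import *
q0=np.array([.59256,.25280,1.8650]); key=tw(q0,[-.17,0,.194])[0]
for n in("top","scene"):
    im=cv2.imread(f"pics/{n}0.png").astype(float).sum(2)
    if n=="top": im=cv2.imread(f"pics/{n}0.png")[:,:,1].astype(float)
    out=[]
    for x in(-.112,-.120,-.128,-.136,-.144,-.194,-.200,-.206,-.212):
        s=np.linspace(-.03,.03,241);P=proj(n,tw(q0,np.c_[0*s+x,s,0*s+.118]))
        v=cv2.remap(im.astype(np.float32),P[:,0].astype(np.float32),P[:,1].astype(np.float32),cv2.INTER_LINEAR).ravel()
        v=cv2.GaussianBlur(v[:,None],(1,31),5).ravel(); g=np.gradient(v); i,j=g[:].argmax(),g.argmin()
        out.append((x,round(s[i]*1e3,1),round(s[j]*1e3,1)))
    print(n,*out,sep="\n")
E
python3 yaw.py
```

```text
top
(-0.112, np.float64(-14.8), np.float64(6.5))
(-0.12, np.float64(-13.2), np.float64(6.0))
(-0.128, np.float64(-14.2), np.float64(7.0))
(-0.136, np.float64(-13.0), np.float64(6.7))
(-0.144, np.float64(-15.8), np.float64(8.8))
(-0.194, np.float64(-12.0), np.float64(9.3))
(-0.2, np.float64(-13.0), np.float64(8.5))
(-0.206, np.float64(-12.2), np.float64(9.5))
(-0.212, np.float64(-12.5), np.float64(8.2))
scene
(-0.112, np.float64(-15.0), np.float64(10.5))
(-0.12, np.float64(-14.8), np.float64(11.8))
(-0.128, np.float64(-14.5), np.float64(11.5))
(-0.136, np.float64(-16.5), np.float64(11.8))
(-0.144, np.float64(-17.0), np.float64(12.8))
(-0.194, np.float64(-14.2), np.float64(15.0))
(-0.2, np.float64(-13.7), np.float64(15.2))
(-0.206, np.float64(-13.2), np.float64(15.5))
(-0.212, np.float64(-12.5), np.float64(15.5))
```

Both views put the yaw at about 1.833, so the blade starts about 1.06 rad open. Now grasp the key.

```bash
python3 - <<'E'
from workcell import env, planner, readout, cams
import numpy as np,cv2
x,y,psi=.6426,.0903,2.897+np.pi/2-np.pi
env.movep([x,y,.30],[np.pi,0,psi]); 
env.servo_line([x,y,.215],v=.12)
env.sleep(.2);o=readout.observe();np.save("f0.npy",np.r_[o["force"],o["moment"]]);print(o["t"],o["force"],o["moment"],o["joint_positions"])
print(env.servo_line([x,y,.194],v=.04,f_stop=6))
env.move_gripper(0.0,effort=8);o=readout.observe();print(o["grip_width"],o["grasp_force"],o["force"],o["moment"],o["tool_pos"],o["tcp_rot"],o["t"])
ims=[]
for n,(a,b) in(("top",(225,150)),("scene",(310,170))):
    im=cams.get_image(n)["color"][b:b+75,a:a+100,::-1]; ims.append(cv2.resize(im,None,fx=4,fy=4,interpolation=cv2.INTER_CUBIC))
cv2.imwrite("pics/grasp.png",np.hstack(ims))
E
```

```text
3.8583 [ 0.01142936  0.68416379 -0.21019468] [-0.12720237  0.03900729 -0.01992648] [ 1.03687592e-01  3.14656477e-01  1.84797687e+00 -1.30193577e-05
  9.77722595e-01  3.48309953e-01]
False
0.01469924580150906 7.955323476344347 [12.58425113 -8.36225716 -5.80500035] [-1.31231268 -1.81156905  0.08957307] [0.6442113  0.08937888 0.19434405] [3.13770343e+00 2.26840121e-04 1.32636707e+00] 5.7
```

View pics/grasp.png

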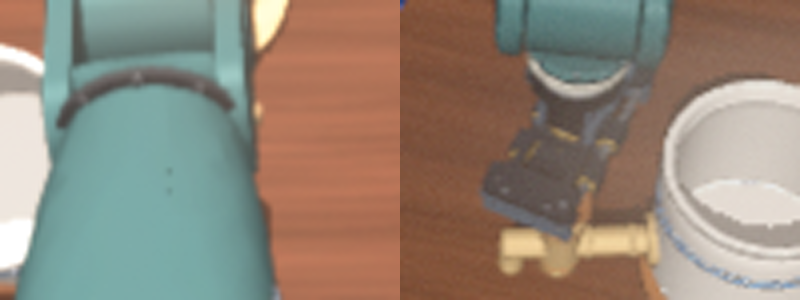

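Scene view shows the fingers gripping the blade, at width 14.7 mm. There's some side load, so I'll null it, grip harder, then press and turn under force feedback.

```bash
cat > turn.py <<'E'
from workcell import env, planner, readout, cams
import numpy as np
f0=np.load("f0.npy")
def F():
    o=readout.observe();return np.r_[o["force"],o["moment"]]-f0,o
def log(tag,p,psi):
    f,o=F();print(tag,"t%.2f"%o["t"],"psi %.3f/%.3f"%(psi,o["tcp_rot"][2]),"tgt",np.round(p*1e3,1),"pos",np.round(o["tool_pos"]*1e3,1),"F",np.round(f[:3],1),"Mz %.2f"%f[5],"w %.2f"%(o["grip_width"]*1e3));return f,o
E
python3 - <<'E'
from turn import *
p=np.array([.6426,.0903,.194]);psi=2.897-np.pi/2
env.move_gripper(0,effort=45)
for i in range(4):
    f,o=log("null",p,psi)
    p[:2]+=np.clip(f[:2]/12e3,-.001,.001); p[2]+=np.clip(f[2]-(6 if i>1 else 0),-8,8)/-12e3*-1*(1) if 0 else 0
    env.servo_line(p,v=.02); env.sleep(.1)
f,o=log("end",p,psi)
p[2]-=.0006;env.servo_line(p,v=.02);env.sleep(.1);log("press",p,psi)
psi-=.03;env.servo_line(p,frame=[np.pi,0,psi],v=.02);log("turn",p,psi)
np.save("p.npy",np.r_[p,psi])
E
```

```text
null t6.02 psi 1.326/1.326 tgt [642.6  90.3 194. ] pos [643.8  89.4 194.4] F [ 10.4 -10.4  -3.1] Mz 0.15 w 14.29
null t6.37 psi 1.326/1.326 tgt [643.5  89.4 194. ] pos [644.3  89.2 194.3] F [ 8.4 -4.  -1.3] Mz 0.01 w 14.17
null t6.72 psi 1.326/1.326 tgt [644.2  89.1 194. ] pos [644.7  89.1 194.3] F [ 6.2 -1.4 -0.3] Mz -0.00 w 14.22
null t7.07 psi 1.326/1.326 tgt [644.7  89.  194. ] pos [644.9  89.1 194.2] F [4.7 0.2 2.9] Mz -0.00 w 13.98
end t7.42 psi 1.326/1.326 tgt [645.1  89.  194. ] pos [645.2  89.1 194.2] F [3.9 0.6 4.9] Mz 0.00 w 14.30
press t7.77 psi 1.326/1.326 tgt [645.1  89.  193.4] pos [645.4  89.1 194. ] F [2.2 1.1 9.2] Mz 0.02 w 14.65
turn t8.02 psi 1.296/1.296 tgt [645.1  89.  193.4] pos [645.5  88.9 194. ] F [ 2.4 -1.   9.7] Mz 0.05 w 14.46
```

```bash
python3 - <<'E'
from turn import *
a=np.load("p.npy");p=a[:3];psi=a[3];end=1.833-np.pi/2
k=0
while psi>end+1e-3 and k<40:
    f,o=F()
    p[:2]+=np.clip(f[:2]/16e3,-.0006,.0006)
    p[2]=np.clip(p[2]+np.clip((f[2]-13.5)/10e3,-.0008,.0008),o["tool_pos"][2]-.004,.2)
    psi=max(end,psi-.045);env.servo_line(p,frame=[np.pi,0,psi],v=.02);k+=1
    if k%3==0: log(k,p,psi)
    if abs(f[2])>30: print("high");break
log("end",p,psi);np.save("p.npy",np.r_[p,psi])
E
```

```text
3 t8.77 psi 1.161/1.161 tgt [645.4  88.4 192.8] pos [646.   88.  193.9] F [ 2.8 -4.8 13.5] Mz 0.08 w 14.43
6 t9.52 psi 1.026/1.026 tgt [645.8  87.5 192.8] pos [646.4  87.  193.8] F [ 1.2 -5.  13.4] Mz 0.09 w 14.77
9 t10.27 psi 0.891/0.891 tgt [646.   86.5 192.9] pos [646.4  85.9 193.8] F [ 1.  -7.1 13.5] Mz 0.10 w 14.91
12 t11.02 psi 0.756/0.756 tgt [646.2  85.3 192.8] pos [646.6  84.8 193.8] F [ 0.2 -6.5 14.1] Mz 0.18 w 14.94
15 t11.77 psi 0.621/0.621 tgt [646.3  84.2 192.8] pos [646.6  83.7 193.7] F [-0.1 -5.9 13.1] Mz 0.15 w 14.87
18 t12.52 psi 0.486/0.486 tgt [646.4  83.2 192.8] pos [646.7  82.8 193.6] F [ 0.9 -3.8 11.9] Mz 0.11 w 14.99
21 t13.27 psi 0.351/0.351 tgt [646.4  82.3 192.7] pos [646.8  81.9 193.6] F [-0.1 -3.4 12.5] Mz 0.15 w 15.32
end t13.77 psi 0.262/0.262 tgt [646.4  81.8 192.7] pos [646.8  81.4 193.5] F [ 0.8 -2.8 11.7] Mz 0.16 w 15.27
```

Height hardly changed and the tool drifted about 8 mm in y, so something slipped. I'll release, swing clear and look.

```bash
python3 - <<'E'
from turn import *
import cv2
a=np.load("p.npy");p=a[:3];psi=a[3]
env.move_gripper(.06);p[2]=.30;env.servo_line(p,v=.2)
f,o=log("up",p,psi);j=np.array(o["joint_positions"]);j[0]-=.75;env.goto_joints(j);log("",p,psi)
ims=[]
for n,(x,y,w,h) in(("top",(235,160,65,50)),("scene",(330,195,65,50))):
    im=np.ascontiguousarray(cams.get_image(n)["color"][:,:,::-1]);cv2.imwrite(f"pics/{n}1.png",im)
    ims.append(cv2.resize(im[y:y+h,x:x+w],None,fx=12,fy=12,interpolation=cv2.INTER_CUBIC))
cv2.imwrite("pics/after.png",cv2.resize(np.vstack(ims),(390,600)))
cv2.imwrite("pics/after.png",np.hstack([cv2.resize(i,(400,308)) for i in ims]))
E
```

```text
up t15.27 psi 0.262/0.262 tgt [646.4  81.8 300. ] pos [645.9  81.7 298.8] F [-0.5 -0.9  0.2] Mz 0.05 w 59.74
 t17.01 psi 0.262/-0.487 tgt [646.4  81.8 300. ] pos [ 528.8 -379.7  298.8] F [-0.6 -1.2  0.4] Mz 0.04 w 60.00
```

View pics/after.png

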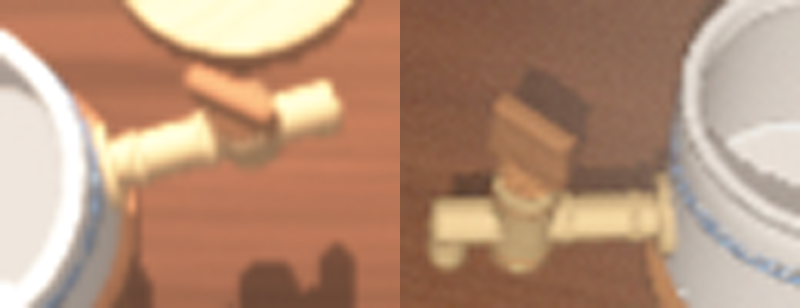

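The blade turned only about 0.19 rad clockwise, so the pads slipped round it. In the crop its top-face end middles are now at about (190,75) and (271,110) in the top panel, and (496,100) and (575,144) in the scene panel. I'll refit the key centre, offline.

```bash
python3 - <<'E'
from h import *
k=400/65
tp=lambda X,Y:np.array([235+X/k-.4,160+Y/k-.4]); sc=lambda X,Y:np.array([330+(X-400)/k-.4,195+Y/k-.4])
def fit(t1,t2,s1,s2,z):
    def res(p):
        c,s=np.cos(p[2]),np.sin(p[2]);u=np.array([c,s,0])*.025;m=np.array([p[0],p[1],z])
        return np.concatenate([proj("top",m+u)[0]-t1,proj("top",m-u)[0]-t2,proj("scene",m+u)[0]-s1,proj("scene",m-u)[0]-s2])
    r=least_squares(res,[.64,.09,1.3]);print(z,r.x,np.round(r.fun,1))
for z in(.212,.216,.222): fit(tp(190,75),tp(271,110),sc(575,144),sc(496,100),z)
t6=lambda X,Y:np.array([235+(X-390)/6-.4,160+Y/6-.4]); s6=lambda X,Y:np.array([330+(X-390)/6-.4,195+(Y-300)/6-.4])
for z in(.212,.216,.222): fit(t6(570,77),t6(659,98),s6(559,436),s6(478,402),z)
# edges of blade before/after, big binary of orange in top
for i in(0,1):
    im=cv2.imread(f"pics/top{i}.png")[168:186,258:290].astype(int)
    s=cv2.imread(f"pics/scene{i}.png")
for i in (0,1):
    d=cv2.imread(f"pics/top{i}.png")
print(np.abs(cv2.imread("pics/top0.png").astype(int)-cv2.imread("pics/top1.png")).sum(2)[165:185,255:292].max())
E
```

```text
0.212 [0.6407019  0.09130295 1.17102142] [-0.9 -0.2  0.3 -0.  -0.4 -0.2 -0.1 -0.3]
0.216 [0.64128059 0.09118997 1.17023073] [-1.  -0.7  0.2 -0.5 -0.4 -0.7 -0.1 -0.9]
0.222 [0.64214036 0.09101884 1.16902884] [-1.1 -1.4  0.1 -1.1 -0.4 -1.5 -0.1 -1.7]
0.212 [0.64180145 0.09045082 1.32702529] [-0.1 -0.1  0.2  0.   0.1 -0.  -0.  -0. ]
0.216 [0.64237868 0.09034083 1.32640488] [-0.2 -0.5  0.1 -0.4  0.1 -0.6 -0.  -0.6]
0.222 [0.64323626 0.09017416 1.32545999] [-0.4 -1.2 -0.  -1.   0.1 -1.4 -0.  -1.4]
135
```

```bash
python3 - <<'E'
from turn import *
import cv2
ims=[]
def pic():
    im=cams.get_image("scene")["color"][185:245,325:385,::-1]; ims.append(cv2.resize(im,(390,290) if 0 else (290,290),interpolation=cv2.INTER_CUBIC))
p=np.array([.6435,.0905,.27]);psi=1.17
env.move_gripper(.091) if 0 else None
env.movep(p,[np.pi,0,psi]); p[2]=.230
env.sleep(.1);f,o=F();np.save("f0.npy",f+f0);
import turn;turn.f0=f+f0
p[2]=.190;print(env.servo_line(p,v=.1,f_stop=8)); log("down",p,psi);pic()
env.move_gripper(0,effort=20);f,o=log("g20",p,psi);print(o["grasp_force"],o["tcp_rot"]);pic()
env.move_gripper(0,effort=60);f,o=log("g60",p,psi);print(o["grasp_force"])
p[:2]+=f[:2]/10e3
for i in range(2):
    psi-=.15;env.servo_line(p,frame=[np.pi,0,psi],v=.02);f,o=log("turn",p,psi);print(o["grasp_force"],o["tcp_rot"],o["moment"]);pic()
np.save("p.npy",np.r_[p,psi])
cv2.imwrite("pics/exp.png",np.vstack([np.hstack(ims[:2]),np.hstack(ims[2:4])]))
E
```

```text
False
down t19.93 psi 1.170/1.170 tgt [643.5  90.5 190. ] pos [643.9  90.6 190.6] F [-0.6  1.1  1.2] Mz -0.00 w 60.09
g20 t20.73 psi 1.170/1.170 tgt [643.5  90.5 190. ] pos [644.4  90.7 190.4] F [5.2 9.8 1. ] Mz -0.11 w 14.47
20.00006854534149 [ 3.14014417e+00 -1.39710801e-03  1.16960773e+00]
g60 t21.00 psi 1.170/1.169 tgt [643.5  90.5 190. ] pos [643.3  92.3 190.4] F [-0.  18.7  5.9] Mz -0.29 w 13.59
59.9320650100708
turn t21.30 psi 1.020/1.020 tgt [643.5  92.4 190. ] pos [643.5  92.5 190.3] F [2.2 1.3 5.4] Mz -0.09 w 13.67
59.92538630962372 [-3.14110285e+00  2.40501238e-05  1.02036923e+00] [ 0.11600085  1.41327036 -0.09272412]
turn t21.65 psi 0.870/0.871 tgt [643.5  92.4 190. ] pos [643.8  91.7 190.3] F [ 3.9 -5.8  6.1] Mz -0.02 w 13.99
59.93996858596802 [3.14086202e+00 3.49448013e-04 8.70730832e-01] [-0.77036863  1.16068534 -0.0237257 ]
```

View pics/exp.png

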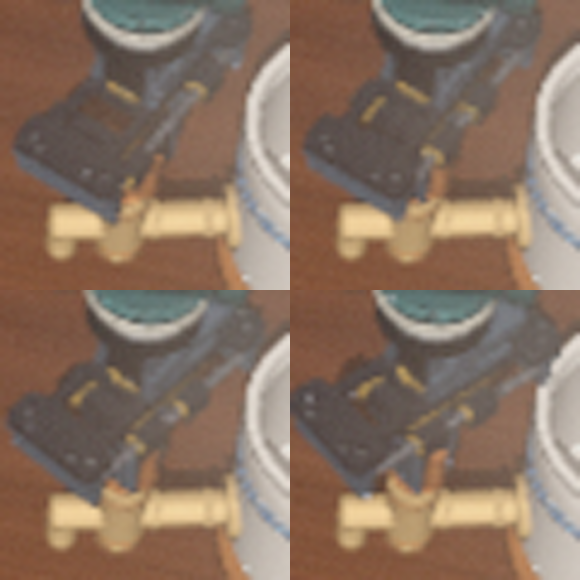

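Blade's near edge sits between the fingers and follows them: about 30 px right of the boss in panel 1, about 25 px in panel 4. So it is turning now. I'll go on with xy held fixed and a downward press.

```bash
python3 - <<'E'
from turn import *
import cv2
ims=[]
def pic(): ims.append(cv2.resize(np.ascontiguousarray(cams.get_image("scene")["color"][185:245,325:385,::-1]),(390,390),interpolation=cv2.INTER_CUBIC))
a=np.load("p.npy");p=a[:3];psi=a[3];end=1.833-np.pi/2
p[:2]=[.6435,.0917]
k=0
while psi>end+1e-3:
    f,o=F();p[2]+=np.clip((f[2]-14)/12e3,-.0008,.0008)
    psi=max(end,psi-.06);env.servo_line(p,frame=[np.pi,0,psi],v=.02);k+=1
    if k==1 or k%2==0: log(k,p,psi)
f,o=log("end",p,psi);np.save("p.npy",np.r_[p,psi]);pic()
env.move_gripper(.03);log("open",p,psi);pic()
cv2.imwrite("pics/exp2.png",np.hstack(ims))
E
```

```text
1 t21.95 psi 0.810/0.811 tgt [643.5  91.7 189.2] pos [644.1  91.2 190.2] F [ 2.3 -6.  10.4] Mz 0.09 w 13.88
2 t22.20 psi 0.750/0.751 tgt [643.5  91.7 188.9] pos [643.2  92.3 188.9] F [1.7 1.4 1.4] Mz -0.12 w 13.58
4 t22.70 psi 0.630/0.631 tgt [643.5  91.7 187.4] pos [643.6  93.1 187.9] F [-1.5 15.   8.1] Mz -0.24 w 14.06
6 t23.20 psi 0.510/0.512 tgt [643.5  91.7 186.6] pos [643.9  92.8 187.6] F [-1.  10.7 12.8] Mz -0.16 w 13.81
8 t23.70 psi 0.390/0.392 tgt [643.5  91.7 186.5] pos [644.1  92.3 187.5] F [ 0.4  4.9 13.4] Mz -0.08 w 13.58
10 t24.20 psi 0.270/0.272 tgt [643.5  91.7 186.3] pos [644.3  91.7 187.5] F [ 0.9 -1.  13.5] Mz -0.02 w 13.79
end t24.45 psi 0.262/0.264 tgt [643.5  91.7 186.2] pos [644.4  91.7 187.5] F [ 0.9 -1.  13.7] Mz -0.00 w 13.99
open t24.96 psi 0.262/0.263 tgt [643.5  91.7 186.2] pos [643.3  91.7 186. ] F [-0.3  0.2  0.4] Mz 0.02 w 30.22
```

View pics/exp2.png

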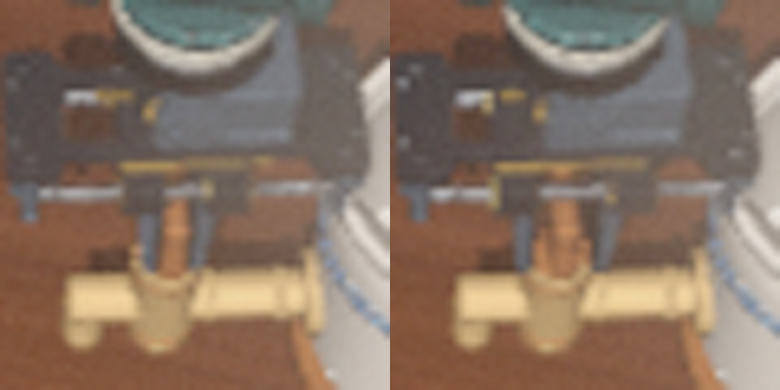

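Left panel shows the blade edge-on between the fingers at (175,230). In the right panel, after opening, the orange at (562,250) is wider, which is either the collar showing or spring-back. The tool sank 2.9 mm and then stayed level. I'll lift, swing to the cup's pregrasp and check the key properly.

```bash
python3 - <<'E'
from turn import *
import cv2
a=np.load("p.npy");p=a[:3];p[2]=.26
env.servo_line(p,v=.25)
env.movep([.5005,-.338,.16],[np.pi,0,1.58]);log("cup pre",p,1.58)
ims=[]
for n,(x,y,w,h) in(("top",(235,160,65,50)),("scene",(330,195,65,50))):
    im=np.ascontiguousarray(cams.get_image(n)["color"][:,:,::-1]);cv2.imwrite(f"pics/{n}2.png",im)
    ims.append(cv2.resize(im[y:y+h,x:x+w],(400,308),interpolation=cv2.INTER_CUBIC))
old=[cv2.resize(cv2.imread(f"pics/{n}1.png")[y:y+50,x:x+65],(400,308),interpolation=cv2.INTER_CUBIC)[:,:] for n,x,y in(("top",235,160),("scene",330,195))]
cv2.imwrite("pics/key2.png",np.vstack([np.hstack(ims),np.hstack(old)])[:600])
E
```

```text
cup pre t27.23 psi 1.580/1.580 tgt [643.5  91.7 260. ] pos [ 500.7 -337.6  159.8] F [ 0.1 -0.1  0.6] Mz 0.05 w 29.90
```

View pics/key2.png

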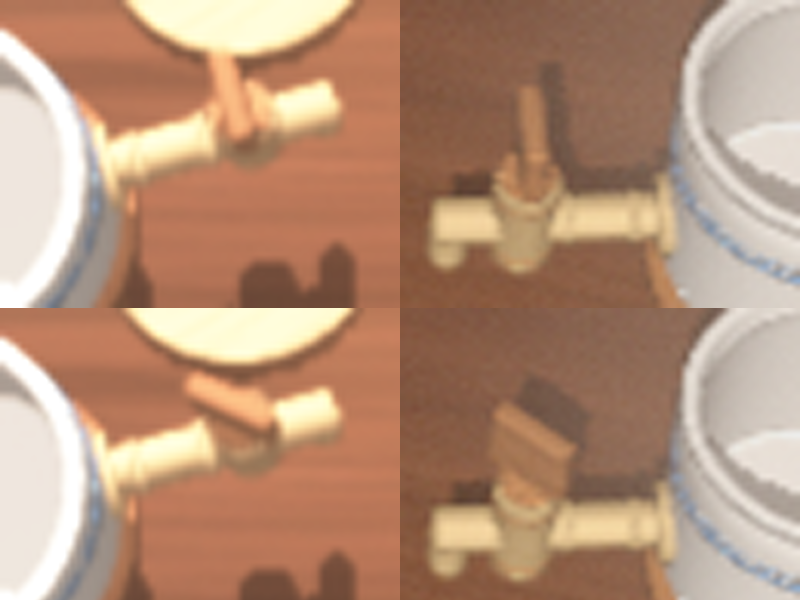

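The new top crop shows the blade standing across the tube, from about (216,55) to (242,135). Next I'll measure its angle and height numerically, which costs no robot time.

```bash
python3 - <<'E'
from h import *
import itertools
# photometric: compare blurred rendered blade silhouette vs. image difference to reference; score = gradient energy along projected outline
def hull_edge_score(n,im,c,ang,lift):
    q=(c[0],c[1],0.); B=[]
    for dz in(.018,-.026):
        for a,b in((.007,.025),(-.007,.025),(-.007,-.025),(.007,-.025)):
            B.append([c[0]+np.cos(ang)*b-np.sin(ang)*a,c[1]+np.sin(ang)*b+np.cos(ang)*a,.194+lift+dz])
    P=proj(n,B); k=8;x0,y0=(255,160) if n=="top" else (335,195)
    m=np.zeros((40*k,40*k),np.uint8);h=cv2.convexHull(np.int32(np.round((P-[x0,y0]+.5)*k)))
    cv2.fillConvexPoly(m,h,255);t=np.int32(np.round((P[:4]-[x0,y0]+.5)*k));
    m=cv2.GaussianBlur(cv2.resize(m,(40,40),interpolation=cv2.INTER_AREA),(0,0),.7)/255.
    tm=np.zeros((40*k,40*k),np.uint8);cv2.fillConvexPoly(tm,t,255)
    tm=cv2.GaussianBlur(cv2.resize(tm,(40,40),interpolation=cv2.INTER_AREA),(0,0),.7)/255.
    return m,tm,x0,y0
def run(n,i,ref,ang0):
    I=cv2.imread(f"pics/{n}{i}.png").astype(float);R=cv2.imread(f"pics/{ref}.png").astype(float)
    best=[]
    for L in(0,.002,.004):
      for ang in np.arange(ang0-.2,ang0+.21,.04):
        for dx,dy in itertools.product(np.arange(-.003,.0055,.0015),np.arange(-.003,.0035,.0015)):
          m,tm,x0,y0=hull_edge_score(n,None,(.6425+dx,.0908+dy),ang,L)
          G=I[y0:y0+40,x0:x0+40]
          # model: background from other-angle image where unmasked; piecewise colours via lstsq: tm colour, side colour
          A=np.c_[tm.ravel(),(m-tm).clip(0).ravel()]
          bg=R[y0:y0+40,x0:x0+40]; D=(G-bg*(1-m[...,None])).reshape(-1,3)
          w=(cv2.dilate((m>.05).astype(np.uint8),np.ones((5,5)))).ravel().astype(bool) if 0 else slice(None)
          X,*_=np.linalg.lstsq(A,D,rcond=None); 
          best.append((((D-A@X)**2).sum(),L,ang,dx,dy))
    best.sort();print(n,i);[print(np.round(b,4)) for b in best[:4]]
# background = per-pixel composite free of blade: where image2 differs, use image0 (blade elsewhere)
run("top",2,"top0",.28);run("scene",2,"scene0",.28)
E
```

```text
top 2
[ 5.97639047e+05  2.00000000e-03  3.20000000e-01 -1.50000000e-03
  0.00000000e+00]
[ 5.98175936e+05  0.00000000e+00  3.20000000e-01 -1.50000000e-03
  0.00000000e+00]
[ 5.98862908e+05  4.00000000e-03  3.20000000e-01 -3.00000000e-03
  0.00000000e+00]
[ 5.98973488e+05  4.00000000e-03  2.80000000e-01 -3.00000000e-03
  0.00000000e+00]
scene 2
[ 3.0134639e+05  4.0000000e-03  4.8000000e-01 -3.0000000e-03
 -1.5000000e-03]
[ 3.01748477e+05  4.00000000e-03  4.80000000e-01 -1.50000000e-03
  0.00000000e+00]
[ 3.03861304e+05  4.00000000e-03  4.80000000e-01 -3.00000000e-03
  0.00000000e+00]
[ 3.04195017e+05  2.00000000e-03  4.80000000e-01 -3.00000000e-03
 -1.50000000e-03]
```

Angle comes out at about 0.30 ± 0.03, against a target of 0.262, but the height can't be settled from the images. There's time for one safe wiggle under about 14 N to make sure it is home and square, so I'll do that.

```bash
python3 - <<'E'
from turn import *
p=np.array([.6435,.0917,.235]);end=1.833-np.pi/2;psi=end
env.movep(p,[np.pi,0,psi]);p[2]=.1875;print(env.servo_line(p,v=.12,f_stop=8))
env.move_gripper(0,effort=60);log("grip",p,psi)
for d in(-.08,-.16,-.24,-.14,-.04,.06,.16,.1,0.):
    f,o=F();p[2]+=np.clip((f[2]-14)/12e3,-.0009,.0009); p[:2]+=np.clip(f[:2]/20e3,-.0004,.0004)
    psi=end+d;env.servo_line(p,frame=[np.pi,0,psi],v=.02);log(d,p,psi)
np.save("p.npy",np.r_[p,psi])
E
```

```text
False
grip t30.05 psi 0.262/0.262 tgt [643.5  91.7 187.5] pos [643.9  91.5 188.2] F [  4.3 -12.9   0.3] Mz 0.09 w 13.53
-0.08 t30.30 psi 0.182/0.184 tgt [643.7  91.3 186.6] pos [644.   91.4 187. ] F [-1.6  3.1  5.3] Mz 0.04 w 13.72
-0.16 t30.55 psi 0.102/0.104 tgt [643.6  91.5 185.9] pos [644.2  91.2 186.9] F [  2.7 -14.7   7.9] Mz 0.10 w 13.90
-0.24 t30.80 psi 0.022/0.024 tgt [643.8  91.1 185.4] pos [644.7  90.4 186.9] F [ -0.3 -11.3  13.5] Mz 0.11 w 13.64
-0.14 t31.05 psi 0.122/0.125 tgt [643.8  90.7 185.3] pos [644.6  90.5 186.9] F [-0.8 -5.1 13.8] Mz 0.15 w 14.02
-0.04 t31.30 psi 0.222/0.225 tgt [643.7  90.4 185.3] pos [644.5  90.8 186.9] F [-2.   0.1 15.3] Mz 0.05 w 14.01
0.06 t31.55 psi 0.322/0.325 tgt [643.6  90.4 185.4] pos [644.3  91.1 186.9] F [-1.6  2.9 13.6] Mz 0.05 w 14.09
0.16 t31.80 psi 0.422/0.425 tgt [643.5  90.6 185.4] pos [644.1  91.5 186.9] F [-2.9  5.8 14.5] Mz 0.03 w 14.38
0.1 t32.05 psi 0.362/0.363 tgt [643.4  90.8 185.4] pos [644.2  91.4 186.9] F [-1.9  1.7 13.2] Mz -0.03 w 13.27
0.0 t32.30 psi 0.262/0.263 tgt [643.3  90.9 185.4] pos [644.3  91.  186.9] F [-0.5 -2.1 13. ] Mz -0.00 w 13.46
```

Height stays at 186.9 mm through ±0.24 rad of turning at about 13.5 N, so the key is home. I'll release it, check the blade angle numerically from the top picture, and refit the cup with the half-pixel correction.

```bash
sed -i 's/T2=lambda.*/T2=lambda x,y:np.array([350+(x-440)\/4-.4,200+y\/4-.4]); S2=lambda x,y:np.array([235+(x-440)\/4-.4,170+(y-320)\/4-.4])/' fit.py; python3 fit.py 3 | grep cup
python3 - <<'E'
from turn import *
import cv2
a=np.load("p.npy");p=a[:3]
env.move_gripper(.03);p[2]=.25;env.servo_line(p,v=.25)
env.movep([.5015,-.338,.10],[np.pi,0,1.58]);log("cup pre",p,1.58)
for n in("top","scene"): cv2.imwrite(f"pics/{n}3.png",cams.get_image(n)["color"][:,:,::-1])
d=[np.abs(cv2.imread(f"pics/{n}3.png").astype(int)-cv2.imread(f"pics/{n}2.png"))[y:y+50,x:x+65].max() for n,x,y in(("top",235,160),("scene",330,195))]
print("diff vs pics2",d)
# blade edges in top: hue-saturation principal axis of dark-orange top face, images 2 and 3
for i in(0,1,2,3):
    im=cv2.imread(f"pics/top{i}.png"); bg=cv2.imread("pics/top%d.png"%(0 if i>1 else 3))
    D=(np.abs(im.astype(int)-bg).sum(2)>60)[165:186,255:292]; print(i,D.sum())
E
```

```text
cup [ 0.50050367 -0.23753733 -1.56392449] [ 0.1  0.1 -0.2 -0.8 -0.5 -1.1 -0.6 -0.4  0.1 -0.6]
cup pre t34.95 psi 1.580/1.580 tgt [643.3  90.9 250. ] pos [ 501.7 -337.6   99.9] F [0.1 0.8 0.4] Mz -0.04 w 29.91
diff vs pics2 [np.int64(19), np.int64(31)]
0 116
1 103
2 117
3 116
```

```bash
python3 - <<'E'
from h import *
q=np.array([.6435,.0912,.262])
for n,ch in(("top",None),):
  for src in(3,):
    im=cv2.imread(f"pics/{n}{src}.png").astype(np.float32)
    for c in(0,1,2):
      out=[]
      for b in np.arange(-.022,.0221,.004):
        s=np.linspace(-.018,.018,145);P=proj(n,tw(q,np.c_[0*s+b,s,0*s+.212])).astype(np.float32)
        v=cv2.remap(im[:,:,c],P[:,0].copy(),P[:,1].copy(),cv2.INTER_LINEAR).ravel();g=np.gradient(cv2.GaussianBlur(v[:,None],(1,31),5).ravel())
        out.append((round(b*1e3),round(s[g.argmax()]*1e3,1),round(s[g.argmin()]*1e3,1),int(np.ptp(v))))
      print("BGR"[c],*out)
    s=np.linspace(-.018,.018,19)
    for b in(-.02,-.01,0,.01,.02):
        P=proj(n,tw(q,np.c_[0*s+b,s,0*s+.212])).astype(np.float32);print(b,cv2.remap(im[:,:,1],P[:,0].copy(),P[:,1].copy(),1).ravel().astype(int))
E
```

```text
B (-22, np.float64(15.3), np.float64(5.0), 86) (-18, np.float64(12.5), np.float64(5.0), 82) (-14, np.float64(16.3), np.float64(-8.7), 65) (-10, np.float64(16.3), np.float64(-9.7), 37) (-6, np.float64(-16.0), np.float64(-10.2), 42) (-2, np.float64(-15.5), np.float64(-9.0), 42) (2, np.float64(-5.7), np.float64(7.0), 47) (6, np.float64(-6.7), np.float64(6.3), 62) (10, np.float64(-5.5), np.float64(5.5), 60) (14, np.float64(-5.0), np.float64(6.8), 63) (18, np.float64(15.8), np.float64(6.3), 141) (22, np.float64(-18.0), np.float64(6.0), 145)
G (-22, np.float64(14.3), np.float64(5.3), 104) (-18, np.float64(12.2), np.float64(5.0), 98) (-14, np.float64(11.0), np.float64(-8.7), 75) (-10, np.float64(16.5), np.float64(-9.7), 49) (-6, np.float64(-16.0), np.float64(-10.2), 68) (-2, np.float64(-15.2), np.float64(-9.0), 67) (2, np.float64(-5.7), np.float64(7.0), 73) (6, np.float64(-6.7), np.float64(6.3), 92) (10, np.float64(-5.5), np.float64(5.5), 92) (14, np.float64(-5.2), np.float64(7.0), 89) (18, np.float64(15.8), np.float64(6.5), 156) (22, np.float64(-18.0), np.float64(6.5), 152)
R (-22, np.floa
[... 243 characters left out ...]
oat64(7.8), 67) (2, np.float64(-6.0), np.float64(7.3), 77) (6, np.float64(-7.0), np.float64(6.5), 108) (10, np.float64(-6.5), np.float64(6.8), 112) (14, np.float64(-5.5), np.float64(7.3), 89) (18, np.float64(15.8), np.float64(6.8), 114) (22, np.float64(16.8), np.float64(8.8), 108)
-0.02 [203 194 190 190 176 164 163 170 180 181 177 166 150 136 150 170 196 218
 240]
-0.01 [198 206 209 205 188 160 162 168 179 183 182 172 168 177 181 181 171 176
 205]
0 [122 132 148 151 150 138 144 164 177 185 184 177 167 146 132 122 117 114
 114]
0.01 [103 103 100  97  94 110 134 163 179 187 183 172 145 125 109 108 108 108
 107]
0.02 [252 252 252 252 252 247 242 238 234 228 217 199 166 136 115 100  92  95
 101]
```

The blade edges give about 0.28 against the tube's 0.262 to 0.27, so it is square within about 0.02 rad and unchanged since the last check. Now the cup.

```bash
python3 - <<'E'
from turn import *
import cv2
p=np.array([.5015,-.3375,.0425])
print(env.servo_line(p,v=.1,f_stop=10))
env.move_gripper(0,effort=35);f,o=log("grip",p,1.58);print(o["grasp_force"])
p[2]=.0525;env.servo_line(p,v=.05);log("lift",p,1.58)
psi=1.833;e=np.array([.6549+.1*.259,.0504-.1*.966,.0525])
env.servo_line(e,frame=[np.pi,0,psi],v=.2);f,o=log("there",e,psi)
for n in("top","scene"): cv2.imwrite(f"pics/{n}4.png",cams.get_image(n)["color"][:,:,::-1])
np.save("p.npy",np.r_[e,psi])
E
```

```text
False
grip t36.14 psi 1.580/1.580 tgt [ 501.5 -337.5   42.5] pos [ 501.8 -337.8   43. ] F [-1.  -0.5  3.1] Mz 0.00 w 15.82
34.99421954154968
lift t36.49 psi 1.580/1.580 tgt [ 501.5 -337.5   52.5] pos [ 501.6 -337.6   52.9] F [-0.3  0.9 -0.6] Mz -0.04 w 15.74
there t38.35 psi 1.833/1.832 tgt [680.8 -46.2  52.5] pos [680.4 -46.9  52.5] F [-0.9  0.8 -0.4] Mz 0.03 w 15.80
```

```bash
python3 - <<'E'
from h import *
sp=np.array([.6549,.0504])
for n in("scene","top"):
    im=cv2.imread(f"pics/{n}4.png");r3=cv2.imread(f"pics/{n}3.png")
    b=np.vstack([proj(n,circ(*sp,z,.036)) for z in((.065,.010) if n=="scene" else (.065,))]);bb=bbox(b);print(n,"pred",bb, "spout",proj(n,[*sp,.084]))
    x0,y0,x1,y1=np.int32(bb)+[-8,-8,9,9]
    hs=im[y0:y1,x0:x1].astype(int);sat=hs.max(2)-hs.min(2);m=((sat<22)&(hs.max(2)>90))
    print(x0,y0);print("\n".join("".join("#" if v else "." for v in r) for r in m))
E
```

```text
scene pred [326.32198985 230.25936093 346.81080121 255.2153161 ] spout [[336.95276465 235.86166695]]
318 222
.....................................
.....................................
.....................................
.....................................
.....................................
.....................................
.....................................
#....................................
#....................................
.....................................
..............###....................
............#####....................
............#####....................
...........#####.......###...........
..........#######......####..........
.........########.....#####..........
........##########...#######.........
#.###########################........
.############################........
..###########################........
..###########################........
...#########################.........
#........###################.........
#........###################.........
.........###################.........
.........##################..........
...
[... 1379 characters left out ...]
#...............
...................###...............
..................###................
.................###.................
.................##..................
..............#####..................
............######...................
............#####....................
.............####....................
.............###.....................
..............##.....................
..............#......................
.............##......................
.............#.......................
............##.......................
.........##.#........................
.........####........................
.........###.........................
.........###.........................
```

The scene mask spans columns 326–346 and rows to 254, against a predicted 326.3–346.8 and 255. The cup is therefore under the spout within about 2 mm. Set it down.

```bash
python3 - <<'E'
from turn import *
import cv2
a=np.load("p.npy");e=a[:3];e[2]=.0418
print(env.servo_line(e,v=.04,f_stop=4));f,o=log("down",e,1.833)
env.move_gripper(.034);log("open",e,1.833)
e[2]=.12;env.servo_line(e,v=.15)
e[:2]=[.6,-.25];e[2]=.25;env.servo_line(e,v=.4);log("away",e,1.833)
for n in("top","scene"): cv2.imwrite(f"pics/{n}5.png",cams.get_image(n)["color"][:,:,::-1])
from h import *
sp=np.array([.6549,.0504])
n="scene";im=cv2.imread("pics/scene5.png");bb=bbox(np.vstack([proj(n,circ(*sp,z,.036)) for z in(.055,0)]));print(bb,"handle end",proj(n,[sp[0]+.126*.259,sp[1]-.126*.966,.0475]))
x0,y0=285,222;hs=im[y0:y0+40,x0:x0+70].astype(int);m=((hs.max(2)-hs.min(2)<22)&(hs.max(2)>90))
print("\n".join("".join("#" if v else "." for v in r) for r in m))
n="top";im=cv2.imread("pics/top5.png");print(bbox(proj(n,circ(*sp,.055,.036))))
x0,y0=270,160;hs=im[y0:y0+36,x0:x0+60].astype(int);m=((hs.max(2)-hs.min(2)<30)&(hs.max(2)>90))
print("\n".join("".join("#" if v else "." for v in r) for r in m))
for n,x,y in(("top",235,160),("scene",330,195)):
    print(np.abs(cv2.imread(f"pics/{n}5.png").astype(int)-cv2.imread(f"pics/{n}3.png"))[y:y+22,x+15:x+50].max())
E
```

```text
True
down t38.76 psi 1.833/1.832 tgt [680.8 -46.2  41.8] pos [680.9 -46.6  41.9] F [-0.   1.6  4. ] Mz 0.01 w 15.66
open t39.24 psi 1.833/1.833 tgt [680.8 -46.2  41.8] pos [680.6 -46.5  42.2] F [-1.3  1.4  0.3] Mz -0.02 w 33.96
away t40.69 psi 1.833/1.832 tgt [ 600. -250.  250.] pos [ 599.4 -249.8  248.9] F [-0.2  1.3  0.7] Mz 0.03 w 33.85
[326.26117436 231.76205471 346.65405634 256.59954646] handle end [[301.54138875 242.13054259]]
......................................................................
......................................................................
......................................................................
......................................................................
......................................................................
......................................................................
......................................................................
......................................................................
......................................................................
........................
[... 3731 characters left out ...]
........................
...........################.................................
...........################.................................
............##############..................................
............#############...................................
.............###########....................................
................######......................................
............................................................
............................................................
............................................................
............................................................
............................................................
96
9
```

Cup outline matches the prediction within about half a pixel in both views, and the key is unchanged. Handing in.

```bash
python3 -c "
from workcell import env
print(env.finish_job())"
```

```text
the job is handed in; nothing more can be done
None
```

I handed the job in at about 41 s: the tap key is turned square across the tube to within about 0.02 rad and, judging by its height holding steady under about 13.5 N of pressing while it turned, fully home; the steel cup stands under the spout, centred to within about 2 mm.

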